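# Lift the copper lid off a serving pot with the lid lifter

## Task

Open the serving pot that has the copper lid: use the lid lifter to hook under the lid's handle, never touching the lid with the gripper, lift the lid off level and set it down gently and centred on the round wooden trivet. Then stand the lifter upright, back in the middle of its dark mat, and leave the steel-lidded pot and the bowls, tumbler and spoon beside the pots as they are.

Things in the scene. Friction and masses are not known exactly. Their poses are not given: they have to be found in the camera images.
- lifter: Lid lifter: standing hand hook, 132 mm tall, 0.2 kg, starts upright on the mat. Origin: on the shank's axis, underside of the foot; z up. Steel foot plate 4 mm thick, 34 wide (y), x = -25 to +50 mm, with a front lip (x = 46 to 50) rising to z = 10 mm. Shank 12 (x) by 16 (y) mm: a bar lies on the plate between x = 6 and 46 mm
- lifter_grip (a point): Where to grip the lifter from above: middle of its upright wooden handle, on the axis, 100 mm above its origin. Handle 26 (x) by 22 (y) mm, from 66 to 132 mm above the origin
- lid: Copper lid with brass strap handle, 0.18 to 0.35 kg, loose on the pot. Origin: centre of its underside; z up, y along the handle's crossbar. A plug 104 mm wide and 8 mm deep, above it a disc 134 mm wide, z = 8 to 13 mm. Handle: two uprights at y = +-36 mm (66 mm free between them), 12 mm wide in x, joined by a crossbar
- lid_bar (a point): Middle of the underside of the copper lid's crossbar, 49 mm above the lid's origin. Bar 12 mm wide (x), 78 long (y), 5 thick; below it a free opening 36 mm high over the disc and 66 mm wide, open along x on both sides
- pot: The serving pot under the copper lid: dark copper, fixed, rim 124 mm across (inside 116) at 75 mm height, belly 152 mm across, small brass loops on its flanks at y = +-88 mm. Origin: centre of its underside on the counter; the closed lid's origin is 67 mm above it
- trivet: Round dark wooden trivet with cork top, fixed, 160 mm across, 12 mm high. Origin: centre of its underside; a lid set on it has its origin 12 mm above that
- mat: Dark slate mat, fixed, 115 (x) by 80 (y) by 4 mm: the lifter's place. Origin: centre of its underside
- lid2: The steel lid on the other pot, otherwise like the copper lid: not to be moved
- pot2: The other serving pot, with the steel lid, same size, fixed: not to be opened
- katori: Bystander: small open steel bowl, 80 mm across, 40 high. Origin at its underside
- tumbler: Bystander: copper drinking tumbler, 68 mm across, 85 high. Origin at its underside
- salad_bowl: Bystander: white salad bowl, 120 mm across, 45 high. Origin at its underside
- spoon: Bystander: steel serving spoon lying on the counter. Origin at its underside

How it is judged:
On the way, in this order (a step that is already met when the one before it is completed fails the run):
1. the copper lid hangs on the lifter, level and clear of the pot (z of lid in the frame of pot above 0.095 m and contact force between lid and lifter above 0.5 N and angle between lid's own z axis and vertical below 0.3 rad), for 0.2 s.
2. the copper lid lies flat and centred on the trivet (horizontal distance between lid and trivet below 0.03 m and z of lid in the frame of trivet between 0.008 and 0.017 m and angle between lid's own z axis and vertical below 0.08 rad and linear speed of lid below 0.02 m/s), for 0.2 s.
At the end, for the whole second after the job is handed in: Copper lid still and level (0.08 rad) on the trivet, centres within 30 mm; lifter released, upright (0.1 rad) and still on the mat, its axis within 35 mm of the mat's centre, clear of the lid; steel lid within 15 mm and bystanders within 30 mm of their starts (all of step 2 and contact force between lid and lifter below 0.05 N and horizontal distance between lifter and mat below 0.035 m and z of lifter in the frame of mat below 0.009 m and angle between lifter's own z axis and vertical below 0.1 rad and linear speed of lifter below 0.02 m/s); the robot touches nothing.
It fails at once if the gripper or arm touches the copper lid (contact force between any of the fingers, the arm and lid above 1 N).
It fails at once if the copper lid is tipped by more than 0.5 rad (angle between lid's own z axis and vertical above 0.5 rad).
It fails at once if the copper lid is dropped or pressed hard on the trivet (over 40 N) (contact force between lid and trivet above 40 N).
It fails at once if the steel lid is moved by more than 15 mm (distance of lid2 from where it was at the start of the episode above 0.015 m).
It fails at once if the small bowl, tumbler, salad bowl or spoon is moved by more than 30 mm (distance of any of katori, tumbler, salad_bowl, spoon from where it was at the start of the episode above 0.03 m).
It also fails if it takes over 67 s, if anything falls off the work surface, if the arm or the gripper's body presses on something with over 40 N, if the wrist force passes 120 N, or if a joint passes its speed limit or range.

## Robot

A 6-joint arm with a two-finger parallel gripper is mounted at the origin on the work surface. World frame = base frame: x ahead of the robot, y to its left, z up, the work surface at z = 0. Lengths are in m, angles in rad, forces in N, time in s.
With the tool pointing down it reaches from about 0.375 to 0.925 m from the base axis. Payload 5.7 kg.
Tool frame: the origin (TCP) lies at the centre of the arm's flange, where the gripper is bolted on; the fingertips stand 173 mm ahead of it and the grasp point (between the pads) lies 155 mm ahead of it; z points along the fingers, y is the direction in which the jaws open and shut (so a half turn about z gives the same grasp; the last joint's range is limited). The gripper opens to 85 mm and grips with 20 to 120 N. Pads are 22 mm wide; open, the fingers measure 114 mm over their backs; the gripper's body (76 mm by 85 mm) begins 54 mm behind the grasp point. The pads swing forward as they close: fully open they stand 13 mm farther back than shut.
Start: joints at [1.034, 0.359, 1.51, -0, 1.272, -0.115], TCP at [0.246, 0.547, 0.405] pointing down, gripper open.
Joint ranges: [-2.97, 2.97], [-1.01, 2.36], [0.21, 2.38], [-0.96, 4.11], [0.2, 2.71], [-2.98, 2.98]. Speed limits (rad/s): [2.39, 2.39, 3.14, 3.14, 3.14, 3.14].

## Interface

Orientations are given as [roll, pitch, yaw] about the fixed x, y, z axes, in that order (R = Rz(yaw) Ry(pitch) Rx(roll)).
In Python, from rig import sense, get_image, camera_model, finish_job gives the robot as it stands.
- The arm moves only by the tool arm_command, never from a script. Its argument "moves" is a list of rows, each a list of 5 numbers: the shift along the tool's x, y, z in mm, then the turn about the tool's z in degrees, then the finger opening in mm, from 0 to 85.4. A call has 1 to 20 rows; each row shifts and turns the pose as measured when the row begins, along the tool's axes as they then stand; what a row does not reach is not made up. A row lasts 1/8 s, in which the tool goes at most 62.5 mm and 10.7 degrees, less where a joint would pass 70% of its speed; a pose out of reach is approached as far as the arm can. A call with a gripper value outside its range is refused whole. The fingers move at their own pace and stop on an object; "grip_force" is the grip in N (left out, the last holds). Time passes only in rows, so rows that do not move let the fingers close. It gives the time, the measured TCP pose, the force and the opening at its end, in the units of the state.
- sense(): the state, without advancing time (a new reading comes with each control period).
- get_image(name): name is "side" or "top" or "wrist"; returns (picture, depth): 400x640x3 uint8, red, green, blue; 400x640 float32, m along the optical axis (not along the pixel's ray), 0 where there is no reading.
- camera_model(name): a dict with "mtx" (3x3 intrinsics, pixels), "rvec" (rotation vector, rad) and "tvec" (3), from world to camera coordinates, as OpenCV has them; the wrist camera has in their place "hand_eye" (4x4, takes a point from camera to tool coordinates, whose origin is the TCP and whose axes are the flange's). Camera axes: x right, y down, z forward; pixel columns grow to the right and rows downward; lengths in m; the calibration is good to about 2 mm. The wrist camera is an equidistant fisheye: a pixel r from the principal point sees the ray r / f radians off the axis. A picture is of the moment at which its call begins: read the wrist's pose just before it. camera_model takes no time and is no camera call.
- finish_job(): hands the job in, once; it reports no verdict.
The state is a dict: "time": time; "joint_positions": joint angles; "joint_velocities": joint speeds; "joint_efforts": joint torques, N m; "position": TCP position; "eef_rot": TCP orientation; "wrist_force": force on the tool from outside, world axes, zero at the start; "ft_torque": the same for the moment, N m; "width": finger opening in m.
Only numpy, scipy, OpenCV 4.12 (cv2) and the standard library are available. Lean on these libraries where they do the work, as an engineer would, in place of code of your own. Each camera call takes 0.05 s, during which the arm holds its last target.

## Working session

There is one attempt and no reset: what is moved stays moved. The work goes in short steps, Python scripts to look and compute and a tool call to move; the robot and the scene stay as the last step left them, time stands still between calls to the robot, and variables do not carry over. Pictures are saved under pics/ and viewed, and the job is handed in when it is done.

Besides the shell and the picture viewer there is one more tool, called after "Emit:" by a JSON object that holds its "method" and its "body", one argument or row to a line. arm_command: Moves the arm, as the interface text tells. Its arguments: {"type":"object","properties":{"moves":{"type":"array"},"grip_force":{"type":"number"}},"required":["moves"]}

```bash
ls; mkdir -p pics; python3 - <<'E'
from rig import *
import cv2,numpy as np
s=sense();print(s)
for n in("top","side","wrist"):
    p,d=get_image(n);np.savez(f"pics/{n}0.npz",p=p,d=d);cv2.imwrite(f"pics/{n}0.png",p[:,:,::-1]);print(n,camera_model(n))
E
```

```text
pics
{'time': 0.0, 'joint_positions': array([ 1.03393056e+00,  3.59511907e-01,  1.51145073e+00, -2.26210725e-06,
        1.27244428e+00, -1.15116010e-01]), 'joint_velocities': array([ 0.00082344, -0.00221358,  0.00027332,  0.0004719 , -0.00104278,
       -0.00014013]), 'joint_efforts': array([ 8.15600259e-06, -5.27609682e+01, -2.78630179e+01, -1.20736322e-04,
        1.26857695e-02,  9.26481334e-06]), 'position': array([0.2454468 , 0.54710826, 0.40384219]), 'eef_rot': array([-3.13979015e+00, -2.06243468e-04,  2.71984338e+00]), 'wrist_force': array([ 0.73784477, -0.11699197,  0.23296105]), 'ft_torque': array([ 0.09341017,  0.04642332, -0.00487899]), 'width': 0.0851109720131545}
top {'mtx': array([[377.05975575,   0.        , 314.98676709],
       [  0.        , 377.05975575, 199.14417532],
       [  0.        ,   0.        ,   1.        ]]), 'rvec': array([ 2.12766369, -2.13313053,  0.15005966]), 'tvec': array([0.02443628, 0.51262789, 0.99537781])}
side {'mtx': array([[410.89541759,   0.        , 316.91224107],
       [  0.        , 410.89541759, 200.91620407],
       [  0.        ,   0.        ,   1.        ]]), 'rvec': array([ 2.28967752, -0.80675667,  0.32187507]), 'tvec': array([-0.40422367,  0.31200976,  0.97594365])}
wrist {'mtx': array([[309.70691629,   0.        , 319.16560975],
       [  0.        , 309.70691629, 197.44224429],
       [  0.        ,   0.        ,   1.        ]]), 'hand_eye': array([[ 7.70639803e-05, -9.50501849e-01, -3.10718892e-01,
         7.99905975e-02],
       [ 9.99999973e-01,  1.40989901e-04, -1.83275574e-04,
        -1.09148753e-03],
       [ 2.18011998e-04, -3.10718869e-01,  9.50501834e-01,
         3.05197500e-02],
       [ 0.00000000e+00,  0.00000000e+00,  0.00000000e+00,
         1.00000000e+00]])}
```

View pics/top0.png

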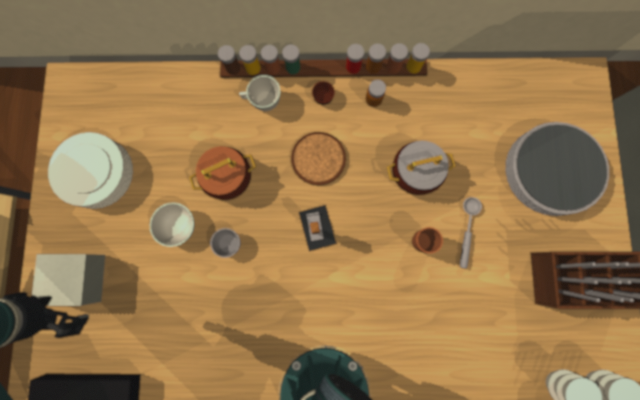

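View pics/side0.png

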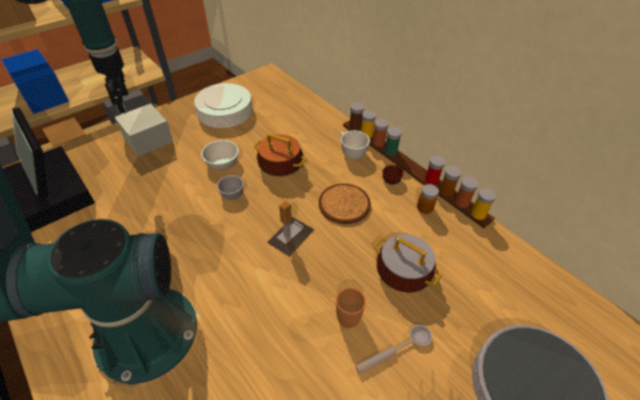

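View pics/wrist0.png

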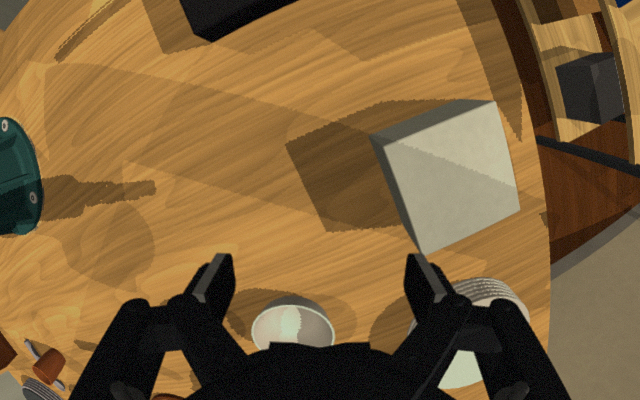

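The top view shows the copper-lidded pot at (223,172), trivet (318,158), mat with lifter (317,228) and steel pot (422,166). Next I'll enlarge the crops.

```bash
python3 - <<'E'
import cv2,numpy as np
p=np.load("pics/top0.npz")["p"][:,:,::-1]
a=cv2.resize(p[130:260,180:360],None,fx=4.4,fy=4.4,interpolation=cv2.INTER_CUBIC);cv2.imwrite("pics/topz.png",a)
p=np.load("pics/side0.npz")["p"][:,:,::-1]
a=cv2.resize(p[120:270,200:390],None,fx=4,fy=4,interpolation=cv2.INTER_CUBIC);cv2.imwrite("pics/sidez.png",a)
E
```

```text
(no output)
```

View pics/topz.png

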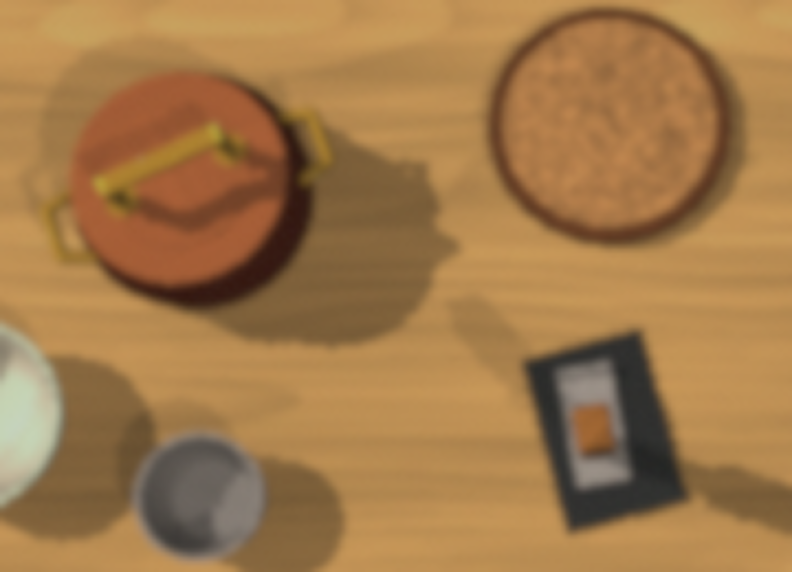

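View pics/sidez.png

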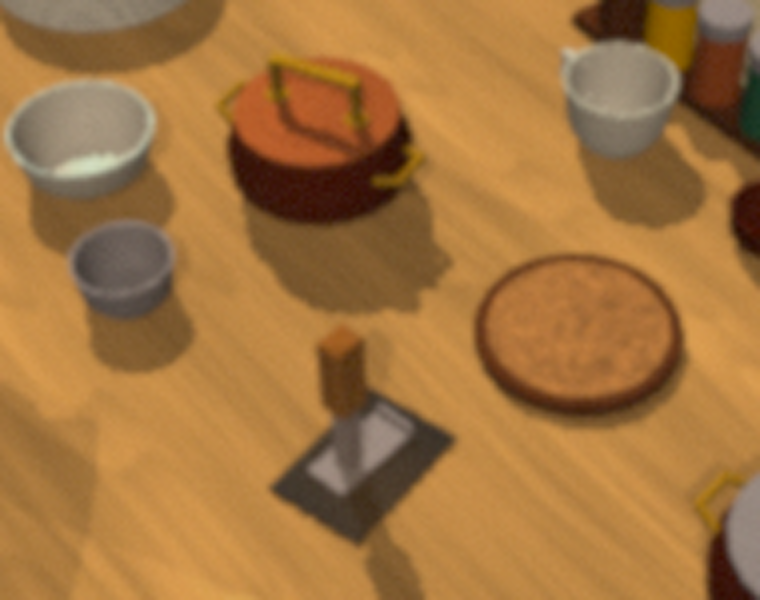

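```bash
cat > h.py <<'E'
import cv2,numpy as np
from rig import *
def ray(cam,uv,z):
    m=camera_model(cam);R=cv2.Rodrigues(m["rvec"])[0];t=m["tvec"]
    uv=np.atleast_2d(np.array(uv,float));d=np.c_[uv,np.ones(len(uv))]@np.linalg.inv(m["mtx"]).T@R
    c=-R.T@t
    return c+d*((z-c[2])/d[:,2:])
def big(mask,mn=20):
    n,l,s,c=cv2.connectedComponentsWithStats(mask.astype(np.uint8))
    return sorted([(s[i,4],c[i],l==i) for i in range(1,n) if s[i,4]>mn],key=lambda a:-a[0])
def roi(mask,x0,x1,y0,y1):
    m=np.zeros(mask.shape,bool);m[y0:y1,x0:x1]=mask[y0:y1,x0:x1];return m
def circ(mask):
    c=max(cv2.findContours(mask.astype(np.uint8),0,1)[0],key=cv2.contourArea);return cv2.fitEllipse(cv2.convexHull(c))
E
cat > m.py <<'E'
from h import *
f=np.load("pics/top0.npz");p=f["p"];hsv=cv2.cvtColor(p,cv2.COLOR_RGB2HSV)
H,S,V=[hsv[:,:,i].astype(int) for i in range(3)]
for q in [(172,200),(168,212),(180,230),(195,225),(158,318),(140,306),(165,218),(215,305),(228,316),(222,310),(240,318)]: print(q,hsv[q],p[q],f["d"][q])
E
python3 m.py
```

```text
(172, 200) [ 12 169 167] [167 102  56] 1.0135716
(168, 212) [ 19 183 169] [169 126  48] 0.97392637
(180, 230) [ 11 169 151] [151  86  51] 1.0047293
(195, 225) [  8 183  60] [60 29 17] 1.017574
(158, 318) [ 15 147 166] [166 117  70] 1.081522
(140, 306) [ 15 148 160] [160 112  67] 1.0974253
(165, 218) [ 19 186 171] [171 127  46] 0.97228676
(215, 305) [15 17 61] [61 59 57] 1.0662897
(228, 316) [ 14 173 150] [150  96  48] 0.9284108
(222, 310) [ 12  68 138] [138 116 101] 1.0579579
(240, 318) [13 29 80] [80 75 71] 1.0545664
```

```bash
cat >> h.py <<'E'
def cloud(cam,d):
    m=camera_model(cam);R=cv2.Rodrigues(m["rvec"])[0];t=m["tvec"]
    v,u=np.mgrid[0:d.shape[0],0:d.shape[1]]
    P=np.stack([u,v,np.ones_like(u)],-1)@np.linalg.inv(m["mtx"]).T*d[...,None]
    return (P-t)@R
E
cat > m.py <<'E'
from h import *
f=np.load("pics/top0.npz");p=f["p"];hsv=cv2.cvtColor(p,cv2.COLOR_RGB2HSV)
H,S,V=[hsv[:,:,i].astype(int) for i in range(3)]
W=cloud("top",f["d"]);Z=W[...,2];X=W[...,0];Y=W[...,1]
print("counter z",np.median(Z[250:270,330:400]),Z[250:270,330:400].std())
# lid: red channel
for nm,(x0,x1,y0,y1),lo in [("lid",(195,255,142,205),.0735),("lid2",(390,455,135,200),.0735)]:
    m=roi((Z>lo)&(Z<.095),x0,x1,y0,y1)
    b=big(m)[0];e=circ(b[2]);print(nm,b[0],np.median(Z[b[2]]),e,ray("top",[e[0]],.079))
    m=roi(Z>.110,x0,x1,y0,y1);b=big(m)[0];P=W[b[2]];r=cv2.minAreaRect(P[:,:2].astype(np.float32)*1000)
    q=P[:,:2]-P[:,:2].mean(0);w=np.linalg.svd(q,full_matrices=False)[2][0]
    uv=np.argwhere(b[2])[:,::-1].mean(0)
    print(" bar",P.mean(0),ray("top",[uv],.121),r,"angle",np.degrees(np.arctan2(w[1],w[0])),len(P))
m=roi((Z<.03)&((V<115)|(np.abs(H-15)<40)),285,352,125,192)
rim=roi((V<95)&(S>110),285,352,125,192);e=circ(rim);print("trivet",e,ray("top",[e[0]],.011))
mm=roi((V<75)&(S<60),295,340,200,255);b=big(mm)[0]
c=cv2.findContours(b[2].astype(np.uint8),0,1)[0][0];r=cv2.minAreaRect(c);bp=ray("top",cv2.boxPoints(r),.004)
print("mat",r,bp[:,:2],bp.mean(0),[np.linalg.norm(bp[i]-bp[i-1]) for i in range(4)])
for i in range(4): v=bp[i]-bp[i-1];print("  ang",np.degrees(np.arctan2(v[1],v[0])))
m=roi(Z>.1,295,340,200,255);b=big(m)[0];uv=np.argwhere(b[2])[:,::-1].mean(0);print("handle",b[0],uv,ray("top",[uv],.136),np.median(Z[b[2]]))
foot=roi((V>=95)&(S<100)&(Z<.03),300,335,205,250);b=big(foot,3)[0];c=np.argwhere(b[2])[:,::-1]
r=cv2.minAreaRect(c.astype(np.float32));bp=ray("top",cv2.boxPoints(r),.008);print("foot",r,bp[:,:2],bp.mean(0))
for i in range(2): v=bp[i]-bp[i-1];print("  ang",np.degrees(np.arctan2(v[1],v[0])),np.linalg.norm(v))
E
python3 m.py
```

```text
counter z 0.000812264312582201 0.056791907088809795
lid 1705 0.08135899473618093 ((219.5155029296875, 170.23513793945312), (47.4393424987793, 49.864192962646484), 58.13071823120117) [[0.58645739 0.27940473 0.079     ]]
 bar [0.58491624 0.27714082 0.12710208] [[0.58655001 0.27887202 0.121     ]] ((489.37646484375, 140.6431427001953), (384.2820739746094, 73.01560974121094), 54.832767486572266) angle 68.59840973427245 156
lid2 1745 0.08137735559391036 ((422.2853698730469, 164.880126953125), (48.03870391845703, 50.48583221435547), 111.76024627685547) [[ 0.59813721 -0.26433554  0.079     ]]
 bar [ 0.59656769 -0.26157499  0.12724717] [[ 0.5981975  -0.26316133  0.121     ]] ((493.9752197265625, -137.61807250976562), (41.98860168457031, 404.18780517578125), 39.64570617675781) angle 122.20612484739745 153Traceback (most recent call last):
  File "m.py", line 15, in <module>
    rim=roi((V<95)&(S>110),285,352,125,192);e=circ(rim);print("trivet",e,ray("top",[e[0]],.011))
                                              ~~~~^^^^^
  File "h.py", line 14, in circ
    c=max(cv2.findContours(mask.astype(np.uint8),0,1)[0],key=cv2.contourArea);return cv2.fitEllipse(cv2.convexHull(c))
                                                                                     ~~~~~~~~~~~~~~^^^^^^^^^^^^^^^^^^^
cv2.error: OpenCV(4.12.0) /io/opencv/modules/imgproc/src/shapedescr.cpp:361: error: (-201:Incorrect size of input array) There should be at least 5 points to fit the ellipse in function 'fitEllipseNoDirect'
```

```bash
python3 - <<'E'
s=open("m.py").read()
s=s.replace('''P=W[b[2]];r=cv2''','''P=ray("top",np.argwhere(b[2])[:,::-1],.121);r=cv2''').replace("m=roi(Z>.110,","m=roi((Z>.110)&(Z<.135)&(H>15),")
s=s.replace("(V<95)&(S>110),285","(V<125)&(S>100)&((Z>.004)|(V<90)),285")
open("m.py","w").write(s)
E
sed -i '/^rim=/i print(hsv[158,286:350:1].tolist())' m.py
python3 m.py
```

```text
counter z 0.000812264312582201 0.056791907088809795
lid 1705 0.08135899473618093 ((219.5155029296875, 170.23513793945312), (47.4393424987793, 49.864192962646484), 58.13071823120117) [[0.58645739 0.27940473 0.079     ]]
 bar [0.58695783 0.27840079 0.121     ] [[0.58694293 0.27842633 0.121     ]] ((586.0299682617188, 277.7808837890625), (15.687102317810059, 77.9550552368164), 26.297449111938477) angle 115.70784834760914 149
lid2 1745 0.08137735559391036 ((422.2853698730469, 164.880126953125), (48.03870391845703, 50.48583221435547), 111.76024627685547) [[ 0.59813721 -0.26433554  0.079     ]]
 bar [ 0.59822225 -0.2633598   0.121     ] [[ 0.59821724 -0.26334887  0.121     ]] ((598.1455688476562, -263.5264892578125), (13.807021141052246, 80.15772247314453), 14.510889053344727) angle -76.09366708085365 152
[[17, 143, 182], [17, 142, 181], [17, 142, 178], [16, 142, 167], [16, 142, 145], [14, 150, 119], [13, 157, 104], [13, 156, 116], [14, 151, 140], [15, 150, 158], [15, 150, 168], [15, 150, 175], [15, 150, 182], [15, 149, 183], [15, 150, 182], [15, 151, 181], [14, 149, 181], [15, 148, 181], 
[... 1072 characters left out ...]
357  0.03873969]] [0.43799299 0.01811217 0.004     ] [np.float64(0.10636463420848664), np.float64(0.07262711518206587), np.float64(0.10653762393615278), np.float64(0.07149022235485787)]
  ang 15.436076602405112
  ang -74.8156816888493
  ang -165.17586584295321
  ang 105.04653991216531
handle 100 [313.93 227.4 ] [[0.42698139 0.02408354 0.136     ]] 0.13611334994215532
foot ((314.5099792480469, 226.0699920654297), (27.718585968017578, 12.869343757629395), 81.8698959350586) [[0.47773679 0.04861495]
 [0.48278695 0.01265606]
 [0.40564678 0.00193626]
 [0.40066655 0.03747819]] [0.44170927 0.02517137 0.008     ]
  ang 8.222409484116143 0.07787072803471264
  ang -82.00552177529369 0.03631179112508835
```

Lifter sits at about (0.428, 0.0236) with yaw 8°. The lid is at (0.587, 0.279) with yaw 25.7°, and the trivet at (0.636, 0.014). Now the travel from the start pose.

```bash
cat > to.py <<'E'
# usage: to.py x y z yawdeg -> shift in tool axes (mm), turn about tool z (deg)
import sys,numpy as np
from rig import sense
from scipy.spatial.transform import Rotation as R
s=sense();T=R.from_euler("xyz",s["eef_rot"])
x,y,z,yaw=map(float,sys.argv[1:5])
d=T.inv().apply(np.array([x,y,z])-s["position"])*1000
G=R.from_euler("xyz",[np.pi,0,np.radians(yaw)])
print("t",s["time"],"pos",s["position"].round(4),"rot",np.degrees(s["eef_rot"]).round(2),"F",s["wrist_force"].round(2),"M",s["ft_torque"].round(2),"w",round(s["width"],4))
print("shift mm",d.round(1),"turn deg",np.degrees((T.inv()*G).as_rotvec()).round(2))
E
python3 to.py 0.428 0.0236 0.36 98.1
```

```text
t 0.15 pos [0.2455 0.5472 0.404 ] rot [-1.7992e+02 -1.0000e-02  1.5583e+02] F [-0.68 -0.62  0.15] M [ 0.03 -0.02 -0.02] w 0.0851
shift mm [-380.9 -402.9   44.6] turn deg [-8.000e-02  3.000e-02  5.773e+01]
```

Emit:
{"method": "arm_command", "body": {
  "moves": [
    [-27, -29, 2, 0, 85],
    [-27, -29, 2, 0, 85],
    [-27, -29, 2, 0, 85],
    [-27, -29, 2, 0, 85],
    [-27, -29, 2, 0, 85],
    [-27, -29, 2, 0, 85],
    [-27, -29, 2, 0, 85],
    [-27, -29, 2, 0, 85],
    [-27, -29, 2, 0, 85],
    [-27, -29, 2, 0, 85],
    [-27, -29, 2, 0, 85],
    [-27, -29, 2, 0, 85],
    [-27, -29, 2, 0, 85],
    [-20, -20, 2, 0, 85],
    [0, 0, 0, 10, 85],
    [0, 0, 0, 10, 85],
    [0, 0, 0, 10, 85],
    [0, 0, 0, 10, 85],
    [0, 0, 0, 10, 85],
    [0, 0, 0, 8, 85]
  ],
  "grip_force": 60
}}

```text
time: 2.65
position: [0.4257, 0.0161, 0.373]
eef_rot: [-3.139, 0.002, 1.675]
wrist_force: [0.3, -0.6, 0.3]
width: 0.0851
```

```bash
python3 to.py 0.428 0.0236 0.36 98.1
```

```text
t 2.65 pos [0.4257 0.0161 0.373 ] rot [-1.7984e+02  9.0000e-02  9.5960e+01] F [ 0.32 -0.64  0.26] M [ 0.   -0.03 -0.02] w 0.0851
shift mm [ 7.2  3.1 13. ] turn deg [-0.16  0.09 -2.14]
```

Emit:
{"method": "arm_command", "body": {
  "moves": [
    [7, 3, 10, -2, 85],
    [0, 0, 0, 0, 85]
  ]
}}

```text
time: 2.9
position: [0.4278, 0.0238, 0.362]
eef_rot: [-3.138, 0.001, 1.716]
wrist_force: [-0.1, -0.7, 1.1]
width: 0.085
```

```bash
python3 to.py 0.428 0.0236 0.36 98.1; python3 - <<'E'
from h import *
for n in("wrist","side"):
    p,d=get_image(n);np.savez(f"pics/{n}1.npz",p=p,d=d);cv2.imwrite(f"pics/{n}1.png",p[:,:,::-1])
E
```

```text
t 2.9 pos [0.4278 0.0238 0.362 ] rot [-1.7981e+02  7.0000e-02  9.8310e+01] F [-0.13 -0.67  1.12] M [ 0.02 -0.01 -0.01] w 0.085
shift mm [-0.3  0.2  2. ] turn deg [-0.19  0.07  0.21]
```

View pics/wrist1.png

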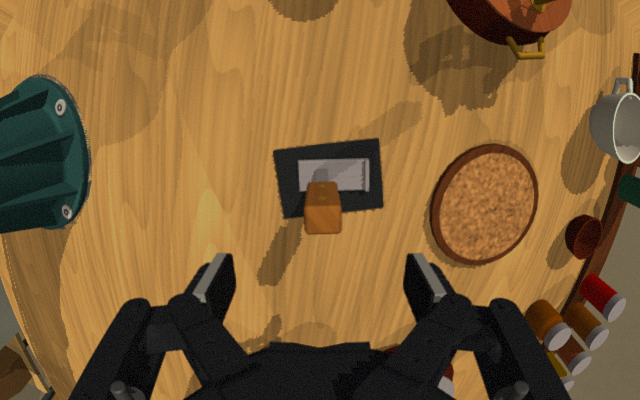

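The wrist view shows the lifter centred between the jaws: handle top around (323,215), foot parallel to the jaw axis at cols 298–369. I'll check this by casting rays.

```bash
cat >> h.py <<'E'
from scipy.spatial.transform import Rotation as Ro
def wray(uv,z,pos,rot):
    m=camera_model("wrist");K=m["mtx"];uv=np.atleast_2d(np.array(uv,float))
    D=cv2.fisheye.undistortPoints(uv[:,None],K,np.zeros(4))[:,0]
    d=np.c_[D,np.ones(len(D))];E=m["hand_eye"];T=Ro.from_euler("xyz",rot).as_matrix()
    c=T@E[:3,3]+pos;d=d@E[:3,:3].T@T.T
    return c+d*((z-c[2])/d[:,2:])
E
python3 - <<'E'
from h import *
pos=[.4278,.0238,.362];rot=np.radians([-179.81,.07,98.31])
f=np.load("pics/wrist1.npz");hsv=cv2.cvtColor(f["p"],cv2.COLOR_RGB2HSV);H,S,V=[hsv[...,i].astype(int) for i in range(3)]
w=np.array([rot])
print("handle top corners",wray([[307,207],[340,207],[341,233],[305,233]],.136,pos,rot).round(4), wray([[323,220]],.136,pos,rot))
foot=roi((V>=95)&(S<70),290,378,150,200);b=big(foot)[0]
r=cv2.minAreaRect(np.argwhere(b[2])[:,::-1].astype(np.float32));print(r)
bp=wray(cv2.boxPoints(r),.008,pos,rot);print(bp.round(4),bp.mean(0))
for i in range(2): v=bp[i]-bp[i-1];print(np.degrees(np.arctan2(v[1],v[0])),np.linalg.norm(v))
rim=roi((V<125)&(S>120),425,545,140,270);b=big(rim)[0];e=circ(b[2]);print("trivet",e,wray([e[0]],.011,pos,rot))
m=roi((V<75)&(S<70),270,388,135,222);b=big(m)[0];r=cv2.minAreaRect(cv2.findContours(b[2].astype(np.uint8),0,1)[0][0]);bp=wray(cv2.boxPoints(r),.004,pos,rot);print("mat",bp.round(4),bp.mean(0))
E
python3 - <<'E'
import cv2
a=cv2.imread("pics/wrist1.png")[120:260,260:400]
cv2.imwrite("pics/w1z.png",cv2.resize(a,None,fx=4,fy=4,interpolation=2))
E
```

```text
handle top corners [[0.417  0.0303 0.136 ]
 [0.439  0.0335 0.136 ]
 [0.4429 0.0147 0.136 ]
 [0.4182 0.011  0.136 ]] [[0.42906551 0.02253364 0.136     ]]
((333.0, 174.5), (31.0, 70.0), 90.0)
[[0.4013 0.0358 0.008 ]
 [0.4751 0.0469 0.008 ]
 [0.4816 0.0128 0.008 ]
 [0.4056 0.0016 0.008 ]] [0.44090743 0.02425865 0.008     ]
97.27483782664514 0.03446763313655801
8.57339363508663 0.07471868350363758
trivet ((481.21453857421875, 205.7609405517578), (103.56190490722656, 133.31076049804688), 32.898963928222656) [[0.62510788 0.01555503 0.011     ]]
mat [[ 0.3735  0.0416  0.004 ]
 [ 0.4816  0.0706  0.004 ]
 [ 0.5057 -0.0045  0.004 ]
 [ 0.3906 -0.0358  0.004 ]] [0.43784704 0.01796029 0.004     ]
```

View pics/w1z.png

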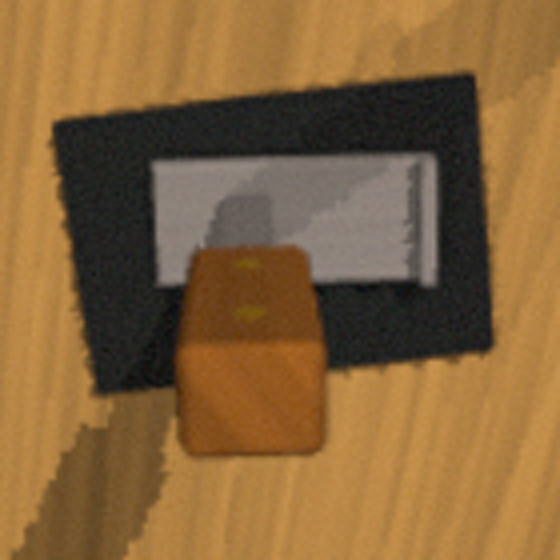

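Emit:
{"method": "arm_command", "body": {
  "moves": [
    [0, 1, 20, 0, 85],
    [-1, 0, 20, 0, 85],
    [0, 0, 20, 0, 85],
    [0, 0, 20, 0, 60],
    [0, 0, 15, 0, 45],
    [0, 0, 6, 0, 38]
  ]
}}

```text
time: 3.75
position: [0.4309, 0.0223, 0.2603]
eef_rot: [3.139, 0.003, 1.723]
wrist_force: [-0.0, -1.1, 0.8]
width: 0.0382
```

```bash
python3 to.py 0.4287 0.0230 0.259 98.2; python3 - <<'E'
from h import *
f=np.load("pics/wrist1.npz");pos=[.4278,.0238,.362];rot=np.radians([-179.81,.07,98.31])
hsv=cv2.cvtColor(f["p"],cv2.COLOR_RGB2HSV);H,S,V=[hsv[...,i].astype(int) for i in range(3)]
rim=roi((V<125)&(S>120),425,545,140,270);b=big(rim)[0]
c=cv2.convexHull(np.argwhere(b[2])[:,::-1].astype(np.float32))[:,0]
P=wray(c,.010,pos,rot)[:,:2]*1000;print(cv2.fitEllipse(P.astype(np.float32)),cv2.minEnclosingCircle(P.astype(np.float32)))
f=np.load("pics/top0.npz");hsv=cv2.cvtColor(f["p"],cv2.COLOR_RGB2HSV);H,S,V=[hsv[...,i].astype(int) for i in range(3)]
rim=roi((V<115)&(S>145),285,352,125,192);b=big(rim)[0];c=cv2.convexHull(np.argwhere(b[2])[:,::-1].astype(np.float32))[:,0]
P=ray("top",c,.010)[:,:2]*1000;print(cv2.fitEllipse(P.astype(np.float32)),cv2.minEnclosingCircle(P.astype(np.float32)))
E
```

```text
t 3.75 pos [0.4309 0.0223 0.2603] rot [179.87   0.19  98.7 ] F [-0.02 -1.07  0.75] M [-0.02  0.01 -0.01] w 0.0382
shift mm [ 1.  -2.1  1.3] turn deg [0.13 0.18 0.5 ]
((634.9140625, 11.591450691223145), (162.27679443359375, 168.1885223388672), 135.43740844726562) ((635.5535278320312, 10.186117172241211), 84.21072387695312)
((637.427734375, 13.888082504272461), (153.59959411621094, 156.37997436523438), 164.09793090820312) ((637.6170654296875, 13.94891357421875), 78.46942901611328)
```

Emit:
{"method": "arm_command", "body": {
  "moves": [
    [1, -2, 1, 0.5, 36],
    [0, 0, 0, 0, 20],
    [0, 0, 0, 0, 15],
    [0, 0, 0, 0, 10],
    [0, 0, 0, 0, 10],
    [0, 0, 0, 0, 10]
  ],
  "grip_force": 80
}}

```text
time: 4.5
position: [0.4291, 0.023, 0.2604]
eef_rot: [3.138, 0.004, 1.715]
wrist_force: [0.9, 0.0, -2.2]
width: 0.0252
```

```bash
python3 to.py 0.4287 0.0230 0.259 98.2
```

```text
t 4.5 pos [0.4291 0.023  0.2604] rot [179.77   0.21  98.23] F [ 0.92  0.   -2.2 ] M [-0.07 -0.03 -0.01] w 0.0252
shift mm [ 0.1 -0.4  1.4] turn deg [0.23 0.21 0.03]
```

Emit:
{"method": "arm_command", "body": {
  "moves": [
    [0, 0, -10, 0, 10],
    [0, 0, -20, 0, 10],
    [0, 0, -25, 0, 10],
    [0, 0, -25, 0, 10],
    [0, 0, -15, 0, 10],
    [0, 0, 0, 0, 10]
  ]
}}

```text
time: 5.25
position: [0.4281, 0.0233, 0.361]
eef_rot: [3.137, 0.004, 1.714]
wrist_force: [0.5, 0.5, -1.5]
width: 0.0251
```

```bash
python3 to.py 0.505 0.2393 0.352 115.7; python3 - <<'E'
from h import *
for n in("wrist","side"):
    p,d=get_image(n);np.savez(f"pics/{n}2.npz",p=p,d=d);cv2.imwrite(f"pics/{n}2.png",p[:,:,::-1])
a=cv2.imread("pics/side2.png")[80:280,190:400];cv2.imwrite("pics/s2z.png",cv2.resize(a,None,fx=3,fy=3,interpolation=2))
E
```

```text
t 5.25 pos [0.4281 0.0233 0.361 ] rot [179.74   0.22  98.23] F [ 0.53  0.52 -1.47] M [ 0.05  0.04 -0.02] w 0.0251
shift mm [202.8 106.9   8.7] turn deg [  0.22   0.26 -17.47]
```

View pics/wrist2.png

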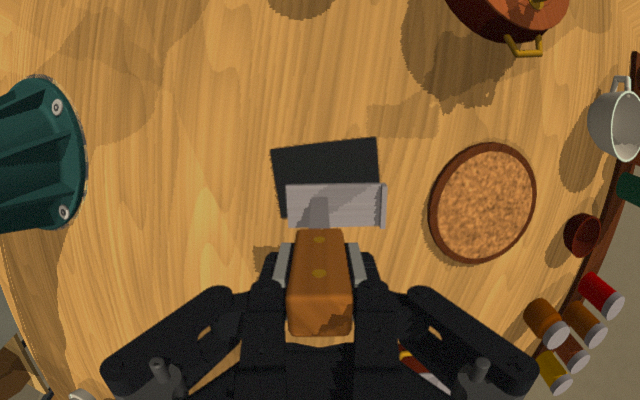

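View pics/s2z.png

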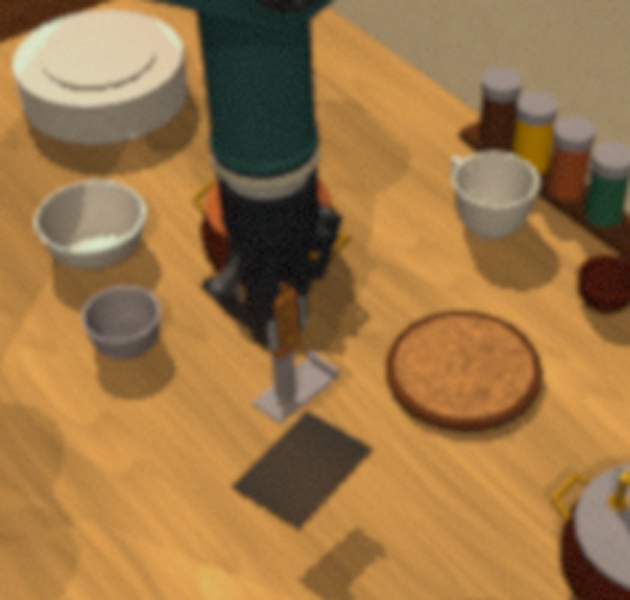

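The lifter is held upright and clear of the mat, its foot visible at (335,205) in the wrist view. Next is the approach point behind the lid's handle.

Emit:
{"method": "arm_command", "body": {
  "moves": [
    [10, 5, 0, 0, 10],
    [20, 10, 0, 0, 10],
    [25, 14, 0, 0, 10],
    [25, 14, 0, 0, 10],
    [25, 14, 0, 0, 10],
    [25, 14, 0, 0, 10],
    [25, 13, 0, 0, 10],
    [25, 13, 0, 0, 10],
    [10, 6, 0, 0, 10],
    [0, 0, 0, -6, 10],
    [0, 0, 0, -6, 10],
    [0, 0, 0, -5, 10],
    [0, 0, 0, 0, 10]
  ]
}}

```text
time: 6.98
position: [0.5013, 0.238, 0.3469]
eef_rot: [-3.122, -0.003, 2.019]
wrist_force: [-0.0, -1.0, -1.8]
width: 0.0251
```

```bash
python3 to.py 0.505 0.2393 0.349 115.7; python3 - <<'E'
from h import *
for n in("wrist","side"):
    p,d=get_image(n);np.savez(f"pics/{n}3.npz",p=p,d=d);cv2.imwrite(f"pics/{n}3.png",p[:,:,::-1])
a=cv2.imread("pics/side3.png")[50:250,190:400];cv2.imwrite("pics/s3z.png",cv2.resize(a,None,fx=3,fy=3,interpolation=2))
E
```

```text
t 6.975 pos [0.5013 0.238  0.3469] rot [-1.7886e+02 -1.5000e-01  1.1571e+02] F [-0.04 -1.01 -1.82] M [-0.01  0.    0.08] w 0.0251
shift mm [-0.4  3.9 -2.1] turn deg [-1.14 -0.15  0.01]
```

View pics/wrist3.png

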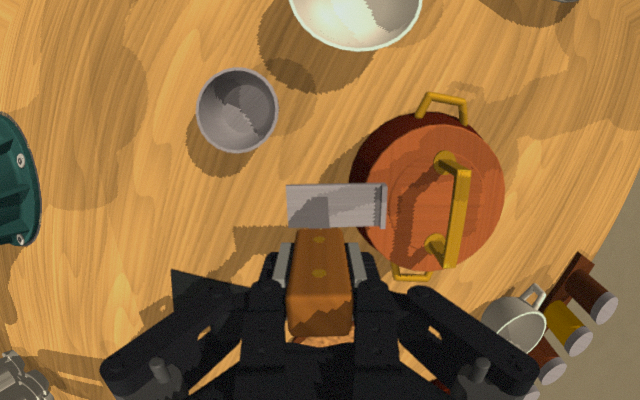

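View pics/s3z.png

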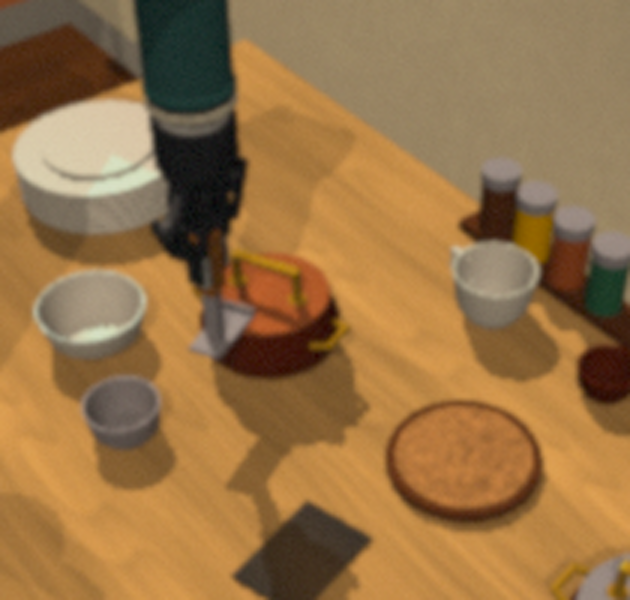

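```bash
python3 - <<'E'
from h import *
f=np.load("pics/wrist3.npz");pos=np.array([.5013,.238,.3469]);rot=np.radians([-178.86,-.15,115.71])
hsv=cv2.cvtColor(f["p"],cv2.COLOR_RGB2HSV);H,S,V=[hsv[...,i].astype(int) for i in range(3)]
for c in [(460,215),(463,180),(450,262),(430,200),(445,250),(440,165)]: print(c,hsv[c[1],c[0]])
P=wray([[457,170],[470,170],[456,267],[443,264]],.121,pos,rot);print(P.round(4),P.mean(0))
a=f["p"][80:300,330:530,::-1];cv2.imwrite("pics/w3z.png",cv2.resize(a,None,fx=3,fy=2.7,interpolation=2))
b=big(roi((H>=17)&(S>150)&(V>130),420,480,140,275))[0];print(b[0],b[1])
m=roi((H<=13)&(S>150)&(V>100),360,510,118,275);c=cv2.convexHull(np.argwhere(big(m)[0][2])[:,::-1].astype(np.float32))[:,0]
Q=wray(c,.080,pos,rot)[:,:2]*1000;print(cv2.fitEllipse(Q.astype(np.float32)),cv2.minEnclosingCircle(Q.astype(np.float32)))
E
```

```text
(460, 215) [ 20 219 185]
(463, 180) [ 20 214 161]
(450, 262) [ 20 215 184]
(430, 200) [ 11 189 181]
(445, 250) [ 20 198  98]
(440, 165) [ 21 227  63]
[[0.5657 0.3093 0.121 ]
 [0.5749 0.3141 0.121 ]
 [0.6098 0.2455 0.121 ]
 [0.5976 0.2434 0.121 ]] [0.58699863 0.27807437 0.121     ]
1832 [458.74399563 230.7871179 ]
((586.8997192382812, 277.6360778808594), (132.0712432861328, 133.340087890625), 22.722196578979492) ((586.4974975585938, 278.3617858886719), 67.47991180419922)
```

View pics/w3z.png

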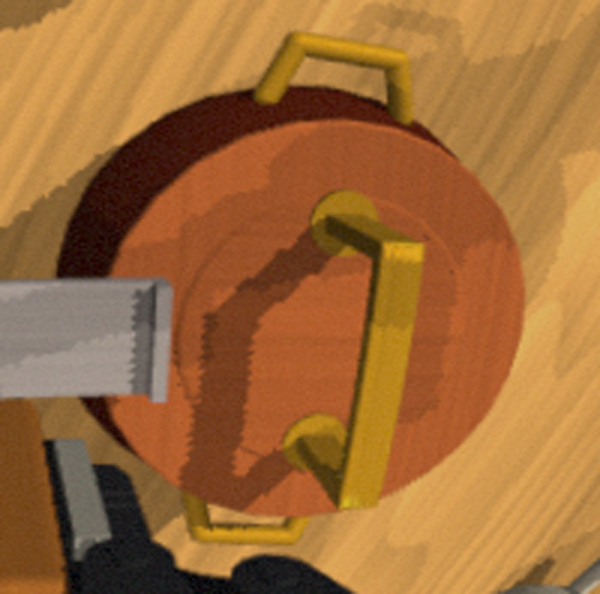

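Emit:
{"method": "arm_command", "body": {
  "moves": [
    [0, 4, -4, 0, 10],
    [0, 8, 0, 0, 10],
    [0, 8, 0, 0, 10],
    [0, 8, 0, 0, 10],
    [0, 7, 0, 0, 10],
    [0, 0, 0, 0, 10]
  ]
}}

```text
time: 7.82
position: [0.5361, 0.2543, 0.3506]
eef_rot: [-3.123, -0.002, 2.015]
wrist_force: [0.5, 0.1, -2.7]
width: 0.0253
```

```bash
python3 to.py 0.5636 0.2666 0.351 116; python3 - <<'E'
from h import *
s=sense()
p,d=get_image("side");cv2.imwrite("pics/side4.png",p[:,:,::-1]);a=p[80:180,230:330,::-1];cv2.imwrite("pics/s4z.png",cv2.resize(a,None,fx=6,fy=6,interpolation=2))
p,d=get_image("wrist");np.savez("pics/wrist4.npz",p=p,d=d);cv2.imwrite("pics/wrist4.png",p[:,:,::-1])
T=Ro.from_euler("xyz",s["eef_rot"]).as_matrix();o=s["position"]+.2564*T[:,2];print("lifter",o)
l=o-[.587,.278,.067];c,s_=np.cos(np.radians(26)),np.sin(np.radians(26));print("in lid",c*l[0]+s_*l[1],-s_*l[0]+c*l[1],l[2])
E
```

```text
t 7.825 pos [0.5361 0.2543 0.3506] rot [-1.7893e+02 -1.4000e-01  1.1547e+02] F [ 0.49  0.13 -2.72] M [-0.01  0.02 -0.02] w 0.0253
shift mm [-0.7 30.1 -1. ] turn deg [-1.06 -0.14 -0.52]
lifter [0.53152936 0.25275465 0.09425515]
in lid -0.060923516473408046 0.0016263534788845506 0.027255152594784227
```

View pics/s4z.png

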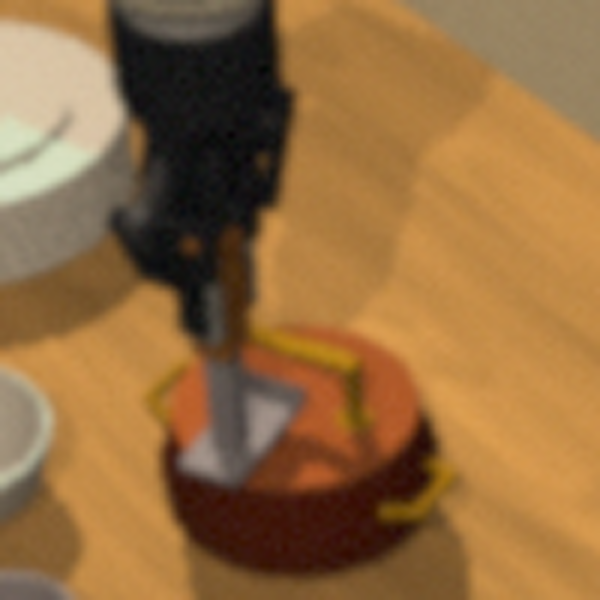

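View pics/wrist4.png

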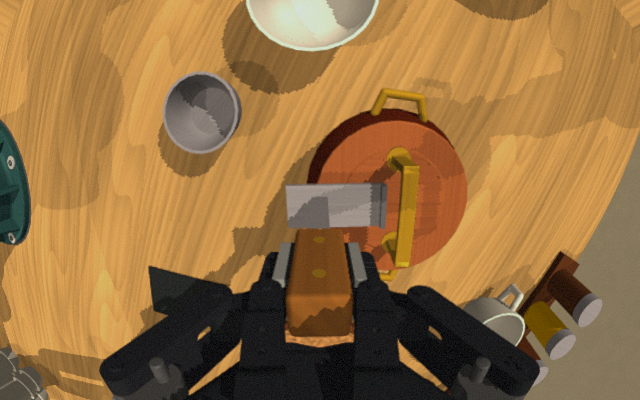

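The lip (385,205) is level with the handle opening, between the uprights and below the bar. I'll push in the remaining 35 mm.

Emit:
{"method": "arm_command", "body": {
  "moves": [
    [-1, 7, -0.5, 0, 10],
    [0, 8, 0, 0, 10],
    [0, 8, 0, 0, 10],
    [0, 8, 0, 0, 10],
    [0, 5, 0, 0, 10],
    [0, 0, 0, 0, 10]
  ]
}}

```text
time: 8.68
position: [0.5706, 0.2696, 0.3502]
eef_rot: [-3.122, -0.002, 2.015]
wrist_force: [-0.5, 0.5, -2.3]
width: 0.0254
```

```bash
cat > st.py <<'E'
from h import *
import sys
n=sys.argv[1];x0,y0,k=map(int,sys.argv[2:5])
s=sense();T=Ro.from_euler("xyz",s["eef_rot"]).as_matrix();o=s["position"]+.2564*T[:,2]
print("t",s["time"],"rot",np.degrees(s["eef_rot"]).round(2),"F",s["wrist_force"].round(2),"M",s["ft_torque"].round(2),"lifter",o.round(4))
l=o-[.587,.278,.067];c,s_=np.cos(np.radians(26)),np.sin(np.radians(26));print("in lid0",c*l[0]+s_*l[1],-s_*l[0]+c*l[1],l[2])
p,d=get_image("side");np.savez(f"pics/side{n}.npz",p=p,d=d);a=p[y0:y0+600//k,x0:x0+600//k,::-1];cv2.imwrite(f"pics/s{n}z.png",cv2.resize(a,None,fx=k,fy=k,interpolation=2))
p,d=get_image("wrist");np.savez(f"pics/wrist{n}.npz",p=p,d=d);cv2.imwrite(f"pics/wrist{n}.png",p[:,:,::-1])
E
python3 st.py 5 230 80 6
```

```text
t 8.675 rot [-1.7888e+02 -1.4000e-01  1.1547e+02] F [-0.45  0.46 -2.33] M [-0.02 -0.04 -0.  ] lifter [0.5658 0.268  0.0939]
in lid0 -0.023411069639287567 0.0003021616089587849 0.02685395641277749
```

View pics/s5z.png

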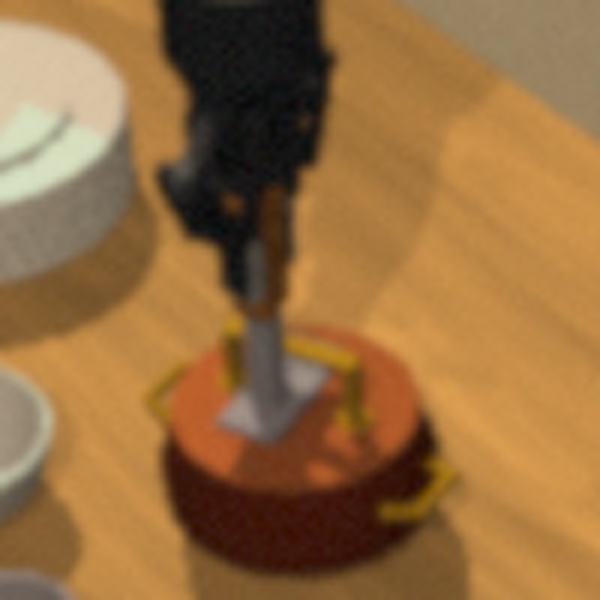

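View pics/wrist5.png

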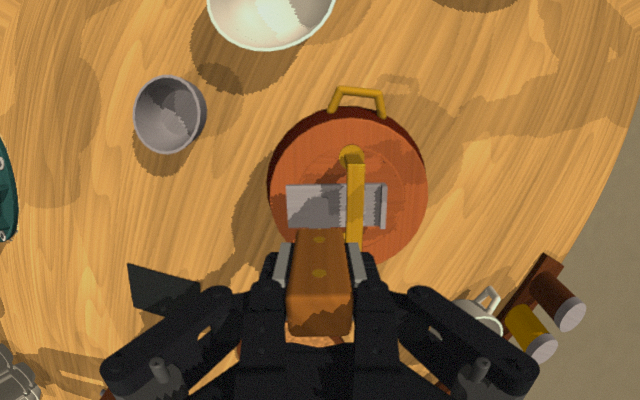

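The bar at (355,200) now lies over the foot, between the shank and the lip. Next, a slow lift.

Emit:
{"method": "arm_command", "body": {
  "moves": [
    [0, 0, -5, 0, 10],
    [0, 0, -6, 0, 10],
    [0, 0, -4, 0, 10],
    [0, 0, -2, 0, 10],
    [0, 0, -2, 0, 10],
    [0, 0, -2, 0, 10],
    [0, 0, -2, 0, 10],
    [0, 0, -3, 0, 10],
    [0, 0, -3, 0, 10],
    [0, 0, 0, 0, 10]
  ],
  "grip_force": 110
}}

```text
time: 10.02
position: [0.5697, 0.2692, 0.3807]
eef_rot: [-3.119, -0.003, 2.015]
wrist_force: [0.3, 0.3, -3.5]
width: 0.0249
```

```bash
python3 st.py 6 230 80 6
```

```text
t 10.025 rot [-1.7872e+02 -1.5000e-01  1.1547e+02] F [ 0.27  0.31 -3.5 ] M [-0.02  0.01 -0.04] lifter [0.5642 0.2673 0.1244]
in lid0 -0.02514140653877446 0.00039427871590100826 0.05735400906198196
```

View pics/s6z.png

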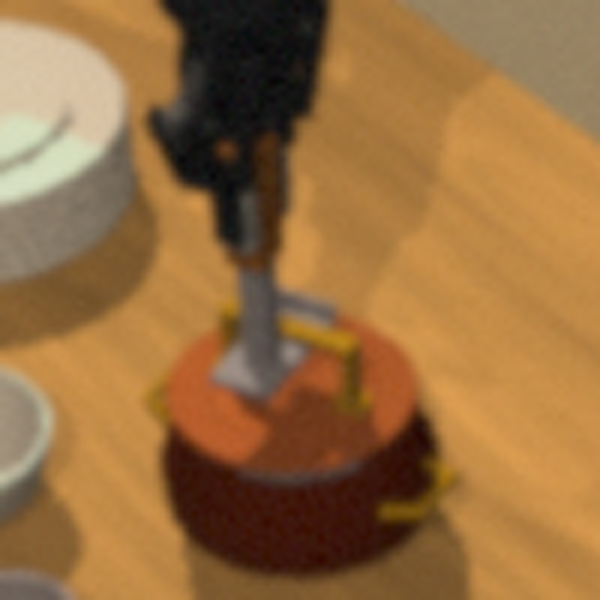

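Emit:
{"method": "arm_command", "body": {
  "moves": [
    [0, 0, -4, 0, 10],
    [0, 0, -5, 0, 10],
    [0, 0, -5, 0, 10],
    [0, 0, -5, 0, 10],
    [0, 0, -5, 0, 10],
    [0, 0, -5, 0, 10],
    [0, 0, -3, 0, 10],
    [0, 0, 0, 0, 10],
    [0, 0, 0, 0, 10],
    [0, 0, 0, 0, 10]
  ]
}}

```text
time: 11.38
position: [0.5702, 0.2693, 0.4147]
eef_rot: [-3.119, -0.003, 2.015]
wrist_force: [0.8, 0.3, -3.8]
width: 0.0251
```

```bash
python3 st.py 7 230 60 6
```

```text
t 11.375 rot [-1.7869e+02 -1.6000e-01  1.1547e+02] F [ 0.77  0.3  -3.81] M [ 0.05 -0.03 -0.04] lifter [0.5646 0.2675 0.1583]
in lid0 -0.024726127239136815 0.00033241068597002384 0.09133077356526309
```

View pics/s7z.png

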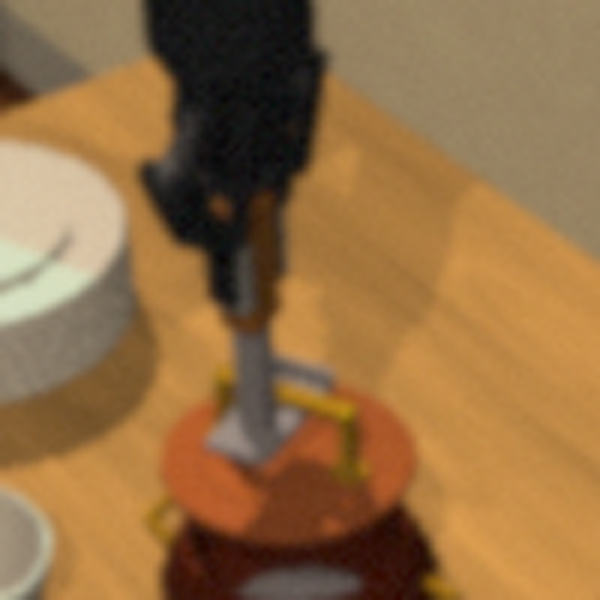

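View pics/wrist7.png

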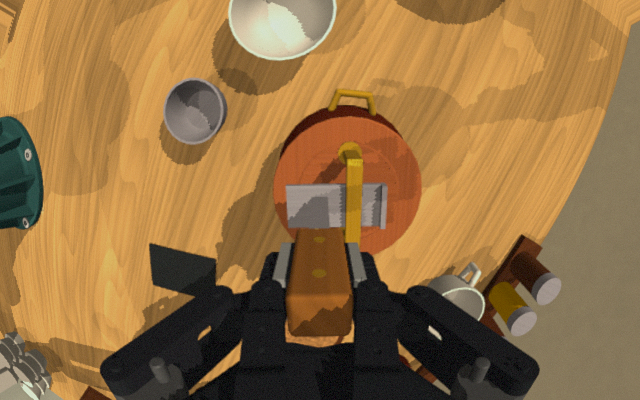

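```bash
cat > lidw.py <<'E'
from h import *
import sys
n=sys.argv[1];z=float(sys.argv[2]);pos=np.array(eval(sys.argv[3]));rot=np.array(eval(sys.argv[4]))
f=np.load(f"pics/wrist{n}.npz");hsv=cv2.cvtColor(f["p"],cv2.COLOR_RGB2HSV);H,S,V=[hsv[...,i].astype(int) for i in range(3)]
m=roi((H<=12)&(S>165)&(V>75),262,440,110,272);b=big(m)[0]
c=np.argwhere(b[2])[:,::-1];c=cv2.convexHull(c[c[:,1]<228].astype(np.float32))[:,0];c=c[c[:,1]<222]
Q=wray(c,z,pos,rot)[:,:2]
A=np.c_[2*Q,np.ones(len(Q))];s=np.linalg.lstsq(A,(Q**2).sum(1),rcond=None)[0];print("lid disc",s[:2],"r",np.sqrt(s[2]+s[0]**2+s[1]**2),len(Q))
E
python3 lidw.py 7 .126 "[.5702,.2693,.4147]" "np.radians([-178.69,-.16,115.47])"; python3 lidw.py 5 .080 "[.5706,.2696,.3502]" "np.radians([-178.88,-.14,115.47])"
```

```text
lid disc [0.58460086 0.28048178] r 0.06610066047318214 30
lid disc [0.58614691 0.28274264] r 0.06607331818309439 28
```

Emit:
{"method": "arm_command", "body": {
  "moves": [
    [-3, -1, 0, 0, 10],
    [-6, -2, 0, 0, 10],
    [-9, -2, 0, 0, 10],
    [-12, -3, 0, 0, 10],
    [-13, -3, 0, 0, 10],
    [-13, -3, 0, 0, 10],
    [-13, -4, 0, 0, 10],
    [-13, -4, 0, 0, 10],
    [-13, -4, 0, 0, 10],
    [-13, -4, 0, 0, 10],
    [-11, -3, 0, 0, 10],
    [-8, -2, 0, 0, 10],
    [-5, -1, 0, 0, 10],
    [-2, 0, 0, 0, 10]
  ]
}}

```text
time: 13.22
position: [0.5972, 0.1221, 0.4151]
eef_rot: [-3.118, -0.002, 2.014]
wrist_force: [0.7, 0.4, -3.7]
width: 0.0246
```

```bash
python3 st.py 8 270 80 4
```

```text
t 13.225 rot [-1.7868e+02 -1.2000e-01  1.1540e+02] F [ 0.67  0.44 -3.7 ] M [ 0.04 -0.01 -0.01] lifter [0.5916 0.12   0.1588]
in lid0 -0.06511353866763762 -0.14401014169559506 0.09178876984516654
```

View pics/s8z.png

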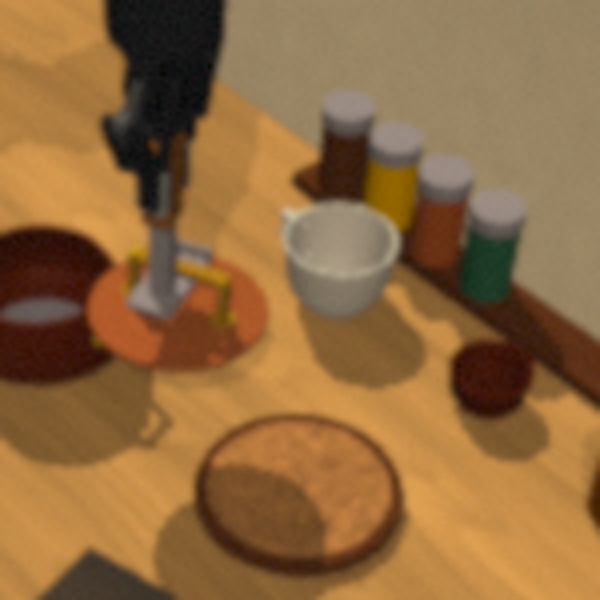

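```bash
python3 to.py .6192 .0051 .4151 115.4
```

```text
t 13.325 pos [0.5972 0.1223 0.4151] rot [-1.7868e+02 -1.2000e-01  1.1541e+02] F [-0.66 -0.71 -2.87] M [-0.04 -0.02  0.02] w 0.0249
shift mm [-115.3  -30.4    0.5] turn deg [-1.32 -0.12  0.01]
```

Emit:
{"method": "arm_command", "body": {
  "moves": [
    [-4, -1, 0, 0, 10],
    [-8, -2, 0, 0, 10],
    [-11, -3, 0, 0, 10],
    [-12, -3, 0, 0, 10],
    [-13, -4, 0, 0, 10],
    [-13, -4, 0, 0, 10],
    [-13, -4, 0, 0, 10],
    [-13, -4, 0, 0, 10],
    [-11, -3, 0, 0, 10],
    [-9, -2, 0, 0, 10],
    [-5, -1, 0, 0, 10],
    [-2, 0, 0, 0, 10],
    [0, 0, 0, 0, 10]
  ]
}}

```text
time: 14.95
position: [0.6197, -0.0023, 0.4155]
eef_rot: [-3.119, -0.002, 2.014]
wrist_force: [-1.2, -0.3, -4.4]
width: 0.0248
```

```bash
python3 to.py .6192 .0051 .4151 115.4;  python3 st.py 9 270 80 4
```

```text
t 14.95 pos [ 0.6197 -0.0023  0.4155] rot [-1.7868e+02 -1.2000e-01  1.1541e+02] F [-1.24 -0.32 -4.44] M [-0.    0.04 -0.01] w 0.0248
shift mm [6.9 2.7 0.4] turn deg [-1.32 -0.12  0.01]
t 14.95 rot [-1.7868e+02 -1.2000e-01  1.1541e+02] F [-1.24 -0.32 -4.44] M [-0.    0.04 -0.01] lifter [ 0.6142 -0.0043  0.1592]
in lid0 -0.0993536430021006 -0.2656483926612884 0.09221031155566739
```

View pics/s9z.png

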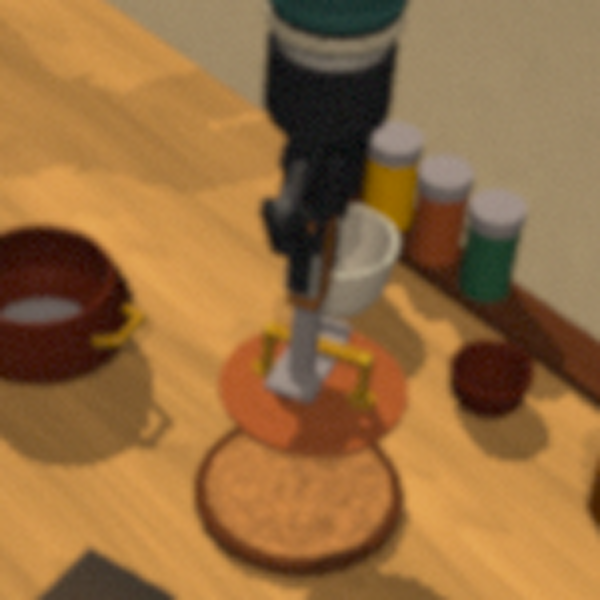

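View pics/wrist9.png

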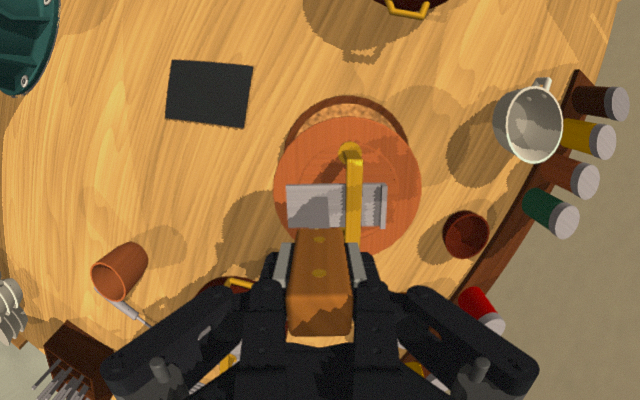

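Emit:
{"method": "arm_command", "body": {
  "moves": [
    [4, 2, 4, 0, 10],
    [3, 2, 8, 0, 10],
    [0, 1, 10, 0, 10],
    [0, 0, 10, 0, 10],
    [0, 0, 10, 0, 10],
    [0, 0, 10, 0, 10],
    [0, 0, 10, 0, 10],
    [0, 0, 10, 0, 10],
    [0, 0, 8, 0, 10],
    [0, 0, 4, 0, 10],
    [0, 0, 0, 0, 10]
  ]
}}

```text
time: 16.42
position: [0.6188, 0.0071, 0.3244]
eef_rot: [-3.117, -0.003, 2.015]
wrist_force: [0.4, 0.1, -4.4]
width: 0.025
```

```bash
python3 to.py .6192 .0051 .3151 115.4;  python3 st.py 10 270 80 4
```

```text
t 16.425 pos [0.6188 0.0071 0.3244] rot [-178.59   -0.19  115.48] F [ 0.37  0.14 -4.4 ] M [ 0.02 -0.04 -0.02] w 0.025
shift mm [-2.  -0.2  9.3] turn deg [-1.41 -0.19  0.08]
t 16.425 rot [-178.59   -0.19  115.48] F [ 0.37  0.14 -4.4 ] M [ 0.02 -0.04 -0.02] lifter [0.6127 0.0051 0.0681]
in lid0 -0.09651012995393678 -0.25654003749644444 0.001054797721193046
```

View pics/s10z.png

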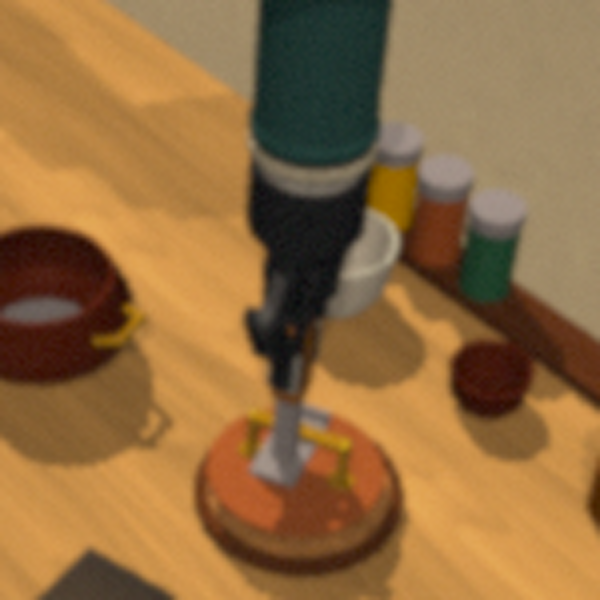

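View pics/wrist10.png

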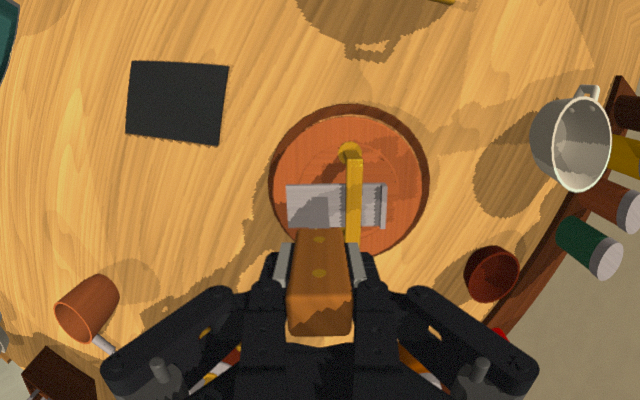

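Emit:
{"method": "arm_command", "body": {
  "moves": [
    [-1, 0, 2, 0, 10],
    [-1, 0, 2, 0, 10],
    [0, 0, 2, 0, 10],
    [0, 0, 1.5, 0, 10],
    [0, 0, 1.5, 0, 10],
    [0, 0, 1.5, 0, 10],
    [0, 0, 1.5, 0, 10],
    [0, 0, 1.5, 0, 10],
    [0, 0, 1.5, 0, 10],
    [0, 0, 1.5, 0, 10],
    [0, 0, 2, 0, 10],
    [0, 0, 3, 0, 10],
    [0, 0, 3, 0, 10],
    [0, 0, 3, 0, 10],
    [0, 0, 0, 0, 10]
  ]
}}

```text
time: 18.4
position: [0.6202, 0.0048, 0.2971]
eef_rot: [-3.121, -0.001, 2.016]
wrist_force: [-0.5, -0.1, -2.2]
width: 0.025
```

```bash
python3 st.py 11 290 140 6
```

```text
t 18.4 rot [-1.7880e+02 -6.0000e-02  1.1548e+02] F [-0.45 -0.11 -2.17] M [-0.01 -0.02  0.01] lifter [0.6152 0.0028 0.0408]
in lid0 -0.09529852464888132 -0.2597487220011635 -0.02624418808029766
```

View pics/s11z.png

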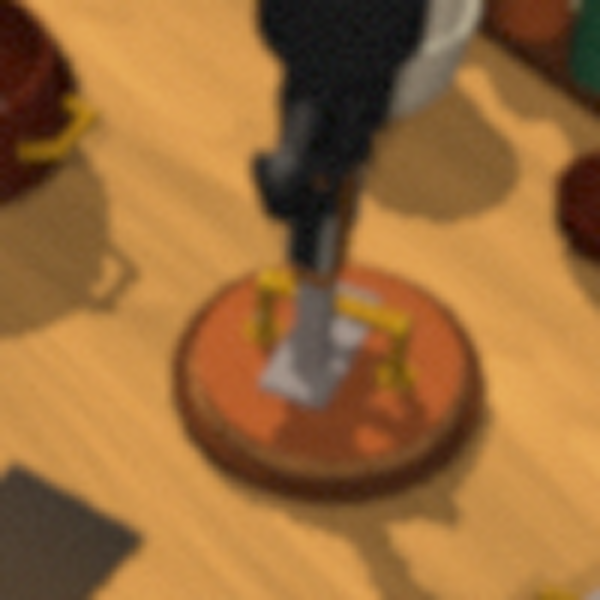

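View pics/wrist11.png

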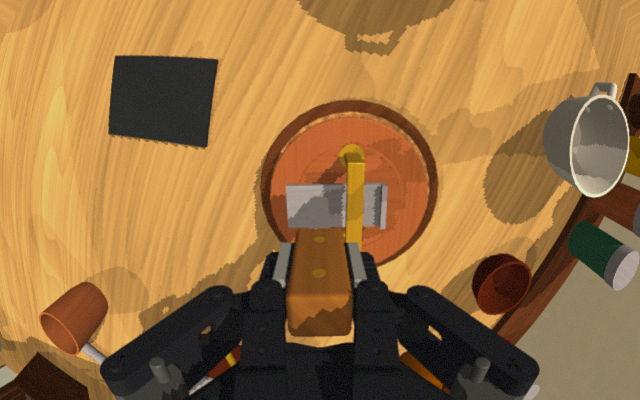

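The lid is seated and centred on the trivet, and the wrist force has dropped to the lifter's own weight. I'll back the hook out.

Emit:
{"method": "arm_command", "body": {
  "moves": [
    [0, -4, 0, 0, 10],
    [0, -7, 0, 0, 10],
    [0, -8, 0, 0, 10],
    [0, -8, 0, 0, 10],
    [0, -8, 0, 0, 10],
    [0, -8, 0, 0, 10],
    [0, -8, 0, 0, 10],
    [0, -8, 0, 0, 10],
    [0, -8, 0, 0, 10],
    [0, -8, 0, 0, 10],
    [0, -4, 0, 0, 10],
    [0, 0, 0, 0, 10]
  ]
}}

```text
time: 20.0
position: [0.5434, -0.0319, 0.2997]
eef_rot: [-3.121, -0.0, 2.015]
wrist_force: [0.9, -0.3, -2.0]
width: 0.0252
```

```bash
python3 to.py .434 .018 .31 105; python3 st.py 12 290 140 6
```

```text
t 20.0 pos [ 0.5434 -0.0319  0.2997] rot [-1.7885e+02 -2.0000e-02  1.1546e+02] F [ 0.86 -0.29 -2.05] M [-0.01 -0.   -0.  ] w 0.0252
shift mm [ 92.  -77.5  -8.7] turn deg [-1.15  0.08 10.46]
t 20.0 rot [-1.7885e+02 -2.0000e-02  1.1546e+02] F [ 0.86 -0.29 -2.05] M [-0.01 -0.   -0.  ] lifter [ 0.5387 -0.034   0.0434]
in lid0 -0.1802187829781485 -0.25921981127704047 -0.023615169340331643
```

View pics/s12z.png

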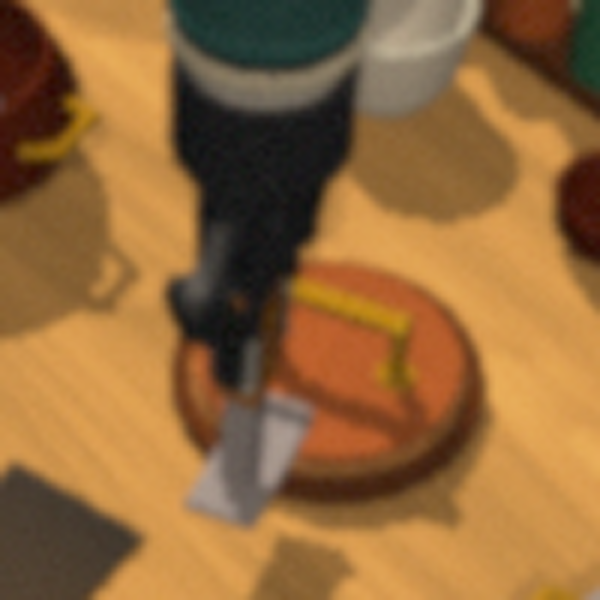

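View pics/wrist12.png

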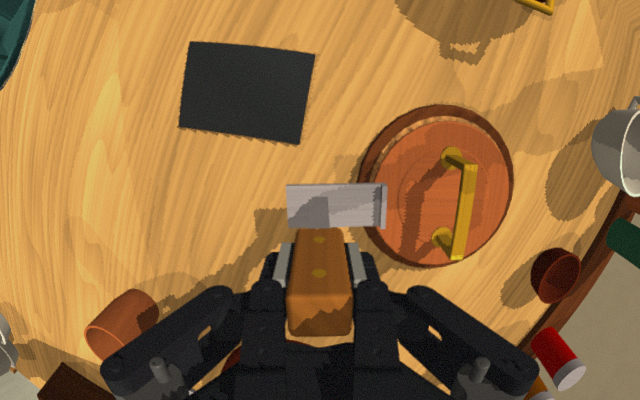

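The hook is free and the lid stays in place, with its bar at (460,210). Now back to the mat.

Emit:
{"method": "arm_command", "body": {
  "moves": [
    [4, -6, -3, 0, 10],
    [8, -10, -3, 0, 10],
    [12, -12, -2, 0, 10],
    [14, -12, 0, 0, 10],
    [14, -12, 0, 0, 10],
    [14, -10, 0, 0, 10],
    [12, -8, 0, 0, 10],
    [8, -5, 0, 0, 10],
    [4, -2, 0, 0, 10],
    [0, 0, 0, 5, 10],
    [0, 0, 0, 5, 10],
    [0, 0, 0, 0, 10]
  ]
}}

```text
time: 21.6
position: [0.4275, 0.0206, 0.3108]
eef_rot: [-3.124, 0.004, 1.838]
wrist_force: [0.3, 0.0, -2.4]
width: 0.0251
```

```bash
python3 to.py .440 .020 .262 105; python3 st.py 13 200 140 4
```

```text
t 21.6 pos [0.4275 0.0206 0.3108] rot [-178.97    0.21  105.3 ] F [ 0.27  0.05 -2.45] M [ 0.03  0.04 -0.02] w 0.0251
shift mm [-3.7 12.8 48.6] turn deg [-1.03  0.21  0.3 ]
t 21.6 rot [-178.97    0.21  105.3 ] F [ 0.27  0.05 -2.45] M [ 0.03  0.04 -0.02] lifter [0.4233 0.0184 0.0545]
in lid0 -0.2609006831336112 -0.16153100943793802 -0.012539998375440342
```

View pics/wrist13.png

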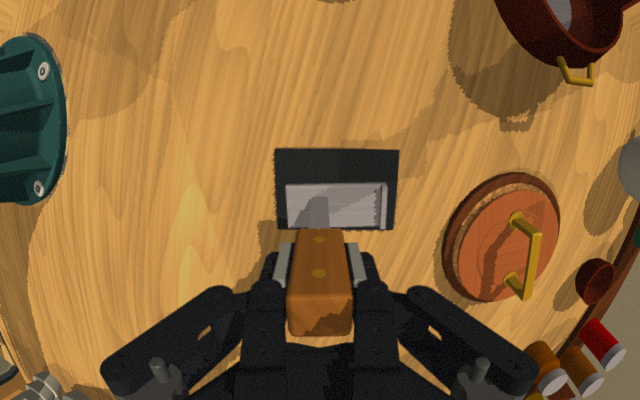

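Emit:
{"method": "arm_command", "body": {
  "moves": [
    [-2, 5, 5, 0, 10],
    [-2, 5, 8, 0, 10],
    [0, 0, 8, 0, 10],
    [0, 0, 8, 0, 10],
    [0, 0, 8, 0, 10],
    [0, 0, 5, 0, 10],
    [0, 0, 3, 0, 10],
    [0, 0, 1.5, 0, 10],
    [0, 0, 0, 0, 10]
  ]
}}

```text
time: 22.82
position: [0.4384, 0.0187, 0.2604]
eef_rot: [-3.123, 0.003, 1.841]
wrist_force: [-0.4, -0.1, -1.0]
width: 0.0247
```

```bash
python3 st.py 14 220 150 6
```

```text
t 22.825 rot [-178.92    0.19  105.49] F [-0.37 -0.07 -1.04] M [-0.    0.03 -0.01] lifter [0.4339 0.0166 0.004 ]
in lid0 -0.252176843076486 -0.16785001098323604 -0.06295179531711387
```

View pics/s14z.png

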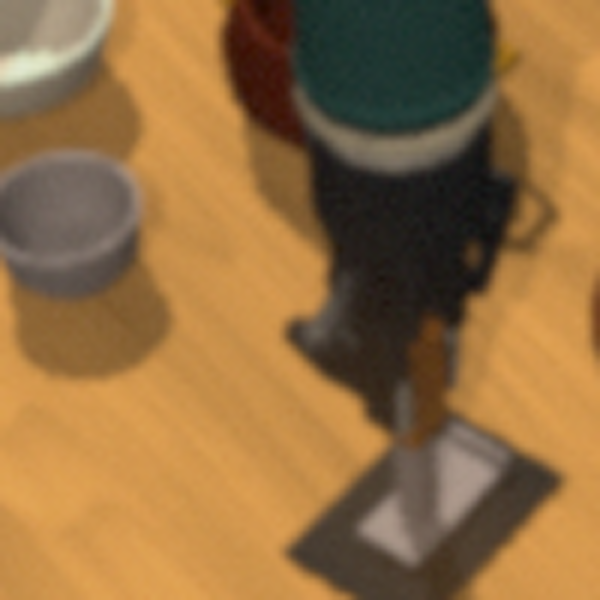

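Contact is made, with the force easing from -2.4 to -1.0 N. I'll open slowly.

Emit:
{"method": "arm_command", "body": {
  "moves": [
    [0, 0, 0.5, 0, 10],
    [0, 0, 0, 0, 28],
    [0, 0, 0, 0, 32],
    [0, 0, 0, 0, 40],
    [0, 0, 0, 0, 50],
    [0, 0, 0, 0, 60],
    [0, 0, 0, 0, 70],
    [0, 0, 0, 0, 70]
  ],
  "grip_force": 20
}}

```text
time: 23.92
position: [0.439, 0.0187, 0.2606]
eef_rot: [-3.125, 0.004, 1.841]
wrist_force: [-0.3, -0.4, -0.2]
width: 0.0699
```

```bash
python3 st.py 15 220 150 6
```

```text
t 23.925 rot [-179.04    0.23  105.49] F [-0.31 -0.44 -0.21] M [ 0.04 -0.05  0.02] lifter [0.4351 0.0165 0.0043]
in lid0 -0.25115499448105344 -0.1684273440057521 -0.062715177270808
```

View pics/wrist15.png

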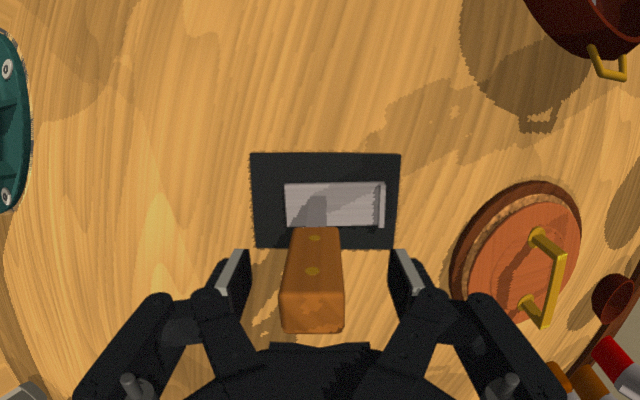

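View pics/s15z.png

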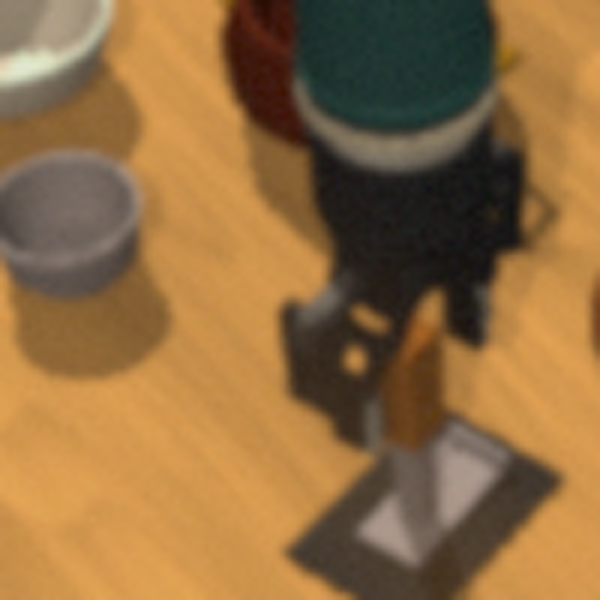

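The lifter stands free, with clearance to both fingers. I'll retreat upward.

Emit:
{"method": "arm_command", "body": {
  "moves": [
    [0, 0, -5, 0, 75],
    [0, 0, -15, 0, 80],
    [0, 0, -20, 0, 85],
    [0, 0, -20, 0, 85],
    [0, 0, -20, 0, 85],
    [0, 0, -20, 0, 85],
    [0, 0, -20, 0, 85],
    [20, -10, -10, 0, 85],
    [35, -10, 0, 0, 85],
    [40, 0, 0, 0, 85],
    [40, 0, 0, 0, 85],
    [40, 0, 0, 0, 85],
    [20, 0, 0, 0, 85],
    [0, 0, 0, 0, 85],
    [0, 0, 0, 0, 85]
  ]
}}

```text
time: 25.9
position: [0.3585, 0.2097, 0.3959]
eef_rot: [-3.12, 0.002, 1.841]
wrist_force: [0.5, 0.3, 0.8]
width: 0.085
```

```bash
python3 - <<'E'
from h import *
print(sense()["position"],sense()["time"])
P={}
for n in("top","side"):
    p,d=get_image(n);np.savez(f"pics/{n}16.npz",p=p,d=d);cv2.imwrite(f"pics/{n}16.png",p[:,:,::-1])
f=np.load("pics/top16.npz");p=f["p"];hsv=cv2.cvtColor(p,cv2.COLOR_RGB2HSV);H,S,V=[hsv[:,:,i].astype(int) for i in range(3)]
Z=cloud("top",f["d"])[...,2]
m=roi((H<=13)&(S>150)&(V>100),285,352,125,192)
c=cv2.convexHull(np.argwhere(big(m)[0][2])[:,::-1].astype(np.float32))[:,0];Q=(ray("top",c,.025)[:,:2]*1000).astype(np.float32);print("lid",cv2.fitEllipse(Q))
foot=roi((V>=95)&(S<100)&(Z<.03),295,340,200,255);b=big(foot,3)[0];r=cv2.minAreaRect(np.argwhere(b[2])[:,::-1].astype(np.float32));bp=ray("top",cv2.boxPoints(r),.008);print("foot",bp.mean(0),r)
b=big(roi((Z>.1)&(Z<.2),295,340,200,255))[0];print("handle",ray("top",[b[1]],.136))
p0=np.load("pics/top0.npz")["p"].astype(int);df=np.abs(p.astype(int)-p0).max(2)
for nm,(x0,x1,y0,y1) in dict(lid2=(390,455,140,195),katori=(208,242,226,258),salad=(148,196,202,248),tumbler=(412,444,226,254),spoon=(458,484,196,270)).items():print(nm,df[y0:y1,x0:x1].mean().round(2),df[y0:y1,x0:x1].max())
E
```

```text
[0.35853047 0.20967781 0.39588911] 25.9
lid ((635.2998046875, 16.681303024291992), (145.3062744140625, 152.17259216308594), 64.00492095947266)
foot [0.44600976 0.02138112 0.008     ] ((315.8679504394531, 224.53773498535156), (28.43363380432129, 13.186612129211426), 74.05460357666016)
handle [[0.43113525 0.01818728 0.136     ]]
lid2 17.93 25
katori 47.27 164
salad 93.41 162
tumbler 16.37 25
spoon 20.75 25
```

View pics/top16.png

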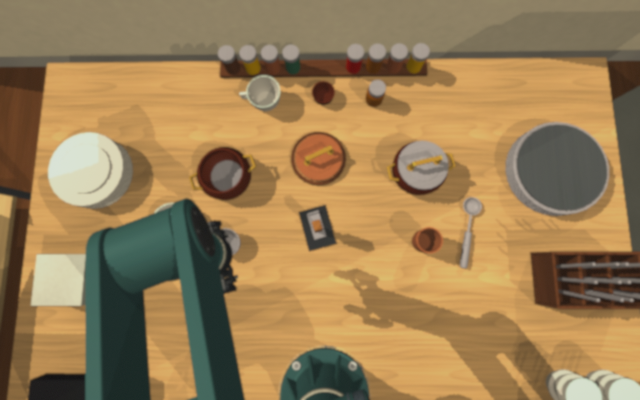

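View pics/side16.png

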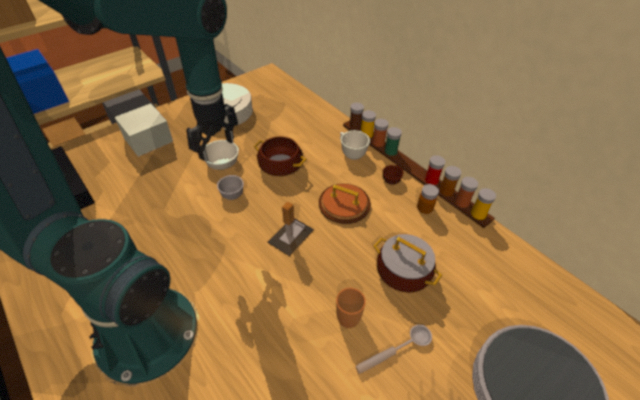

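In both views the lid lies centred on the trivet, at (345,200) in the side view. The lifter stands upright on the mat (290,225), the bystanders are in their places, and the gripper is clear of everything. Handing in.

```bash
python3 -c "
from rig import *
print(finish_job())"
```

```text
the job is handed in; nothing more can be done
None
```

The copper lid is on the trivet, the lifter is back upright on its mat, and the job was handed in at about 26 s of the 67 s allowed. I hooked the lifter under the lid's crossbar and lifted the lid off. Then I set it down, backed the hook out, stood the lifter on the mat and released it. `finish_job()` gives no verdict, so what follows is from my own last checks.

- **Lid:** its centre measured about (0.635, 0.017) m, against (0.636, 0.013) m for the trivet, so about 4 mm off and within the 30 mm limit. It looked flat in the side and top views. Its height and contact force were not measured.
- **Lifter:** it was released and looked upright. Its axis was at about (0.433, 0.018) m, roughly 5 mm from the mat centre.
- **Bystanders:** the steel lid, tumbler and spoon showed only a uniform brightness change between the start and end top views, so no movement. The arm hid the small bowl and salad bowl in the last top view, so the difference check there means nothing. In the side view both looked unmoved, but I did not measure them.
- **Disagreement:** the first wrist-camera estimate of the trivet was about 11 mm off in x. Refitting the rim in the plane brought it within 3 mm of the top camera.
- **Tool tilt:** the tool built up about 1.3° of tilt during the moves, which I could not correct.

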